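Swing the clamp arm away and hold an offset lever level over its assembly fixture

TASK

Swing the fixture's clamp arm about a quarter turn back, clear of the nest, and leave it there; then pick up the offset lever (the one with the big boss at one end, not the plain link) by its balance point and bring it over the fixture. Finish while still holding it, level and still, its boss straight above the locating pin and its tail above the saddle, with the boss's underside about 5 cm above the top of the pin and the lever touching nothing but the gripper. Leave the link, the screwdriver and the bottle where they are.

Things in the scene. Friction and masses are not known exactly. Their poses are not given: they have to be found in the camera images.
- pin_top (a point): centre of the top of the fixture's locating pin, 50 mm above the bench: 15 mm thick, standing 18 mm out of a round steel seat (44 mm across, top 32 mm above the bench). The point's x axis points level from the pin towards the saddle (165 mm away), z up
- saddle (a point): centre of the floor of the fixture's saddle, 32 mm above the bench: a dark steel block 30 x 50 mm with two low cheeks whose tops are 44 mm above the bench. The lever's tail belongs over it
- clamp_arm (a joint): angle of the clamp arm about its upright pivot, rad. 0: straight across the nest (from the pivot along the fixture's -y); grows as the arm swings back, clockwise seen from above, towards the pin end; 1.57 is a quarter turn, the stop is at 1.9. Starts between 0 and 0.35. Slightly stiff (about 0.06 N m): the arm stays where it is left
- clamp_knob (a point): middle of the upright round black knob at the free end of the clamp arm: 20 mm across, top 122 mm above the bench, this point 102 mm. The grey flat arm under it is 18 mm wide, its top face 82 mm above the bench; a spindle with a rubber foot hangs under the arm 20 mm nearer the pivot, down to 55 mm. The knob may turn between the fingers as the arm swings
- clamp_hinge (a point): point on the clamp arm's pivot axis (upright) at the height of the knob's middle; the knob is 120 mm from it
- lever_balance (a point): balance point of the offset lever (aluminium, steel bush in the boss, 0.34 to 0.52 kg), in its straight bar, half-way up, 50 mm from the boss's axis. Bar 20 mm wide, 22 mm tall, underside 8 mm above the pad it lies on; it leaves the boss 24 mm from its axis. x along the bar from boss to tail, z up. The dark rubber pad is 250 x 220 x 4 mm
- lever_boss (a point): middle of the lever's large round boss: 48 mm across, 36 mm tall, this point 18 mm above its underside; it has a dark bore face with a steel bush
- lever_tail (a point): in the lever's small round tail end, 165 mm from the boss's axis, 18 mm above the lever's underside; the tail is 28 mm across and 30 mm tall
- link_center (a point): middle of the plain link, a bystander on the same pad: a flat aluminium bar with two equal round eyes (32 mm across, 16 mm tall) 165 mm apart. It lies about 130 mm beside the lever, on either side, roughly parallel to it
- lever: the whole offset lever; origin at the centre of the boss's underside, x towards the tail, z up
- fixture: the whole fixture, fixed to the bench; origin on the bench 75 mm from the pin towards the saddle, x from pin to saddle, z up. Aluminium plate 12 mm thick, from x = -120 to 130 mm and y = -70 to 130 mm; clamp arm's pivot post at x = 50, y = 100 mm
- screwdriver: a screwdriver lying on the bench beyond the work, a bystander; x along it
- bottle: a small white bottle 48 mm across, 110 mm tall, a bystander to the robot's left of the fixture; origin under its base
Not all that is in view belongs to the job. Of the things shaped like the lever, the aluminium one is meant.

How it is judged:
On the way, in this order (a step that is already met when the one before it is completed fails the run):
1. the clamp arm is swung back clear of the nest (value of joint clamp_arm above 1.2 rad), for 0.2 s.
2. the lever is lifted in the fingers at its balance point (height (world z) of lever_balance above 0.06 m and contact force between the fingers and lever above 2 N and horizontal distance between the grasp point and lever_balance below 0.02 m), for 0.2 s.
At the end, for the whole second after the job is handed in: Arm past 1.2 rad; lever gripped within 20 mm of its balance point, level within 0.1 rad, under 20 mm/s, boss within 15 mm of the pin sideways, tail within 20 mm of the saddle, boss underside 20-80 mm above the pin, free of the fixture; link, screwdriver, bottle moved under 30 mm (value of joint clamp_arm above 1.2 rad and contact force between the fingers and lever above 2 N and horizontal distance between the grasp point and lever_balance below 0.02 m and angle between lever_balance's own z axis and vertical below 0.1 rad and horizontal distance between lever_boss and pin_top below 0.015 m and horizontal distance between lever_tail and saddle below 0.02 m and height (world z) of lever_boss between 0.088 and 0.148 m and linear speed of lever below 0.02 m/s and contact force between lever and fixture below 0.2 N and distance of each of link_center, screwdriver, bottle from where it was at the start of the episode below 0.03 m); the arm keeps its last pose, push and grip.
It fails at once if the link, the screwdriver or the bottle is moved by more than 30 mm (distance of any of link_center, screwdriver, bottle from where it was at the start of the episode above 0.03 m).
It also fails if it takes over 64 s, if anything falls off the work surface, if the arm or the gripper's body presses on something with over 40 N, if the wrist force passes 120 N, or if a joint passes its speed limit or range.

ROBOT

A 6-joint arm with a two-finger parallel gripper is mounted at the origin on the work surface. World frame = base frame: x ahead of the robot, y to its left, z up, the work surface at z = 0. Lengths are in m, angles in rad, forces in N, time in s.
With the tool pointing down it reaches from about 0.375 to 0.75 m from the base axis. Payload 9 kg.
Tool frame: the origin (TCP) lies midway between the tips of the shut fingers; the grasp point (between the pads) lies 19 mm behind it (ctrl.grasp_offset is the z of the grasp point in the tool frame, in m); z points along the fingers, x is the direction in which the jaws open and shut, and the axes are right-handed (so a half turn about z gives the same grasp; the last joint's range is limited). The gripper opens to 85 mm and grips with 20 to 120 N. Pads are 22 mm wide; open, the fingers measure 114 mm over their backs; the gripper's body (76 mm by 85 mm) begins 54 mm behind the grasp point. The pads swing forward as they close: fully open they stand 13 mm farther back than shut.
Start: joints at [1.081, 0.104, 0.097, 1.564, 0, 1.353], TCP at [0.161, 0.578, 0.211] pointing down, gripper open.
Joint ranges: [-2.99, 2.99], [-0.84, 1.86], [-1.1, 1.16], [-1.84, 2.11], [-1.51, 1.56], [-3.14, 3.14]. Speed limits (rad/s): [2.22, 2.22, 2.57, 3.14, 3.14, 3.14].

INTERFACE

Orientations are given as a 3x3 rotation matrix whose columns are the frame's x, y, z axes.
In Python, from plant import ctrl gives the robot as it stands.
- The arm moves only by the tool apply_moves, never from a script. Its arguments are lists of equal length, an entry for each row: "translation": the shift along the tool's x, y, z in m, a list of three; "roll": the turn about the tool's z in degrees. A call has 1 to 10 rows; each row shifts and turns the commanded pose from where the row before left it, along the tool's axes as they then stand; what a row does not reach is not made up. A row lasts 1/10 s, in which the tool goes at most 50 mm and 8.59 degrees, less where a joint would pass 70% of its speed; a pose out of reach is approached as far as the arm can. A call with a gripper value outside its range is refused whole. "fingers" is the closure, from 0 (fully open) to 1 (shut), set as the call begins (left out, the last holds). The fingers move at their own pace and stop on an object; "squeeze" is the grip in N (left out, the last holds). Time passes only in rows, so rows that do not move let the fingers close. It gives the time, the measured TCP pose, the force and the opening at its end, in the units of the state.
- ctrl.read_state(): the state, without advancing time (a new reading comes with each control period).
- ctrl.get_image(name): name is "side" or "top" or "wrist"; returns a dict with "frame" (480x640x3 uint8, blue, green, red), "intrinsics" (3x3 intrinsics, pixels), "rvec" (rotation vector, rad) and "tvec" (3), from world to camera coordinates, as OpenCV has them. Camera axes: x right, y down, z forward; pixel columns grow to the right and rows downward; lengths in m; the calibration is good to about 2 mm. A picture is of the moment at which its call begins. There is no depth.
- ctrl.close_job(): hands the job in, once; it reports no verdict.
The state is a dict: "time_s": time; "qpos": joint angles; "joint_velocities": joint speeds; "joint_torque": joint torques, N m; "ee_pos": TCP position; "orientation": TCP orientation; "force": force on the tool from outside, world axes, zero at the start; "wrist_torque": the same for the moment, N m; "gripper_width": finger opening in m.
Only numpy, scipy, OpenCV 4.12 (cv2) and the standard library are available. Lean on these libraries where they do the work, as an engineer would, in place of code of your own. Each camera call takes 0.05 s, during which the arm holds its last target.

## Working session

There is one attempt and no reset: what is moved stays moved. The work goes in short steps, Python scripts to look and compute and a tool call to move; the robot and the scene stay as the last step left them, time stands still between calls to the robot, and variables do not carry over. Pictures are saved under pics/ and viewed, and the job is handed in when it is done.

Besides the shell and the picture viewer there is one more tool, called after "Call:" by a JSON object that holds its "method" and its "body". apply_moves: Moves the arm, as the interface text tells. Its arguments: {"type":"object","properties":{"translation":{"type":"array"},"roll":{"type":"array"},"fingers":{"type":"number"},"squeeze":{"type":"number"}},"required":["translation","roll"]}

```bash
ls; mkdir -p pics
cat > h.py <<'E'
import numpy as np, cv2
from plant import ctrl
def cam(n):
    d=ctrl.get_image(n); d['R']=cv2.Rodrigues(np.array(d['rvec'],float))[0]; d['t']=np.array(d['tvec'],float).ravel(); d['K']=np.array(d['intrinsics'],float); return d
def ray(d,u,v):
    c=-d['R'].T@d['t']; r=d['R'].T@np.linalg.solve(d['K'],[u,v,1.]); return c,r
def onz(d,u,v,z):
    c,r=ray(d,u,v); return c+r*(z-c[2])/r[2]
def proj(d,p):
    q=d['K']@(d['R']@np.array(p,float)+d['t']); return q[:2]/q[2]
E
python3 - <<'E'
from h import *
import pickle
for n in('top','side','wrist'):
    d=cam(n); cv2.imwrite(f'pics/{n}0.png',d['frame']); pickle.dump(d,open(n+'0.pkl','wb')); print(n,-d['R'].T@d['t'],d['R'][2])
s=ctrl.read_state();print(s['time_s'],s['ee_pos'],s['orientation'],s['gripper_width'],ctrl.grasp_offset)
E
```

```text
pics
top [0.38145005 0.01758727 1.07394253] [ 0.13110295  0.0161593  -0.99123705]
side [-0.06133818 -0.80429048  0.64300385] [ 0.48973568  0.72417815 -0.48551516]
wrist [0.09572475 0.59532034 0.3734609 ] [ 0.25423021 -0.07261067 -0.96441417]
0.15 [0.16093785 0.57772475 0.2102    ] [[ 2.68472155e-01  9.63287320e-01 -4.91025012e-04]
 [ 9.63286927e-01 -2.68472505e-01 -9.00484015e-04]
 [-9.99251548e-04 -2.31243091e-04 -9.99999474e-01]] 0.08553796206598843 -0.0187
```

View pics/top0.png

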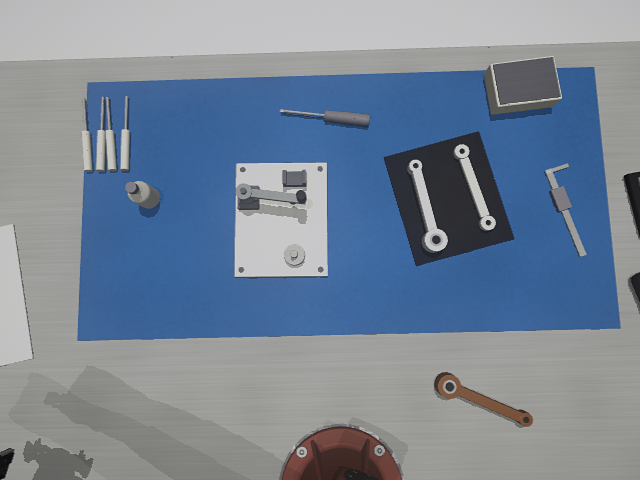

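View pics/side0.png

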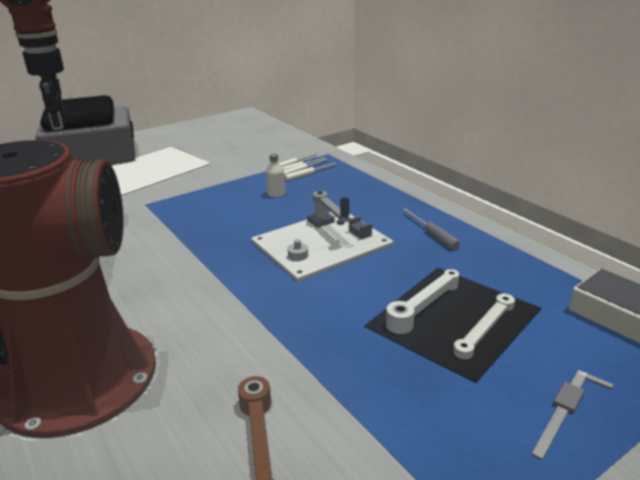

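View pics/wrist0.png

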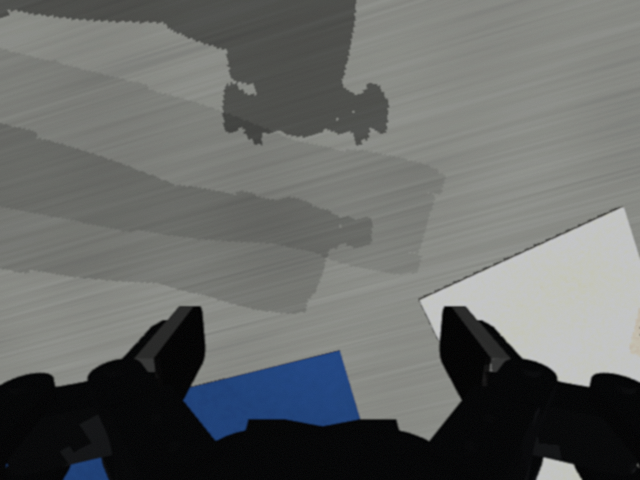

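Run:
```python
from h import *
import pickle
d=pickle.load(open('top0.pkl','rb'));f=d['frame']
a=cv2.resize(f[150:290,225:340],None,fx=5,fy=5,interpolation=cv2.INTER_CUBIC)[:600]
b=cv2.resize(f[130:270,380:520],None,fx=4,fy=4,interpolation=cv2.INTER_CUBIC)
cv2.imwrite('pics/c1.png',a);cv2.imwrite('pics/c2.png',b)
```

```text
(no output)
```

View pics/c1.png

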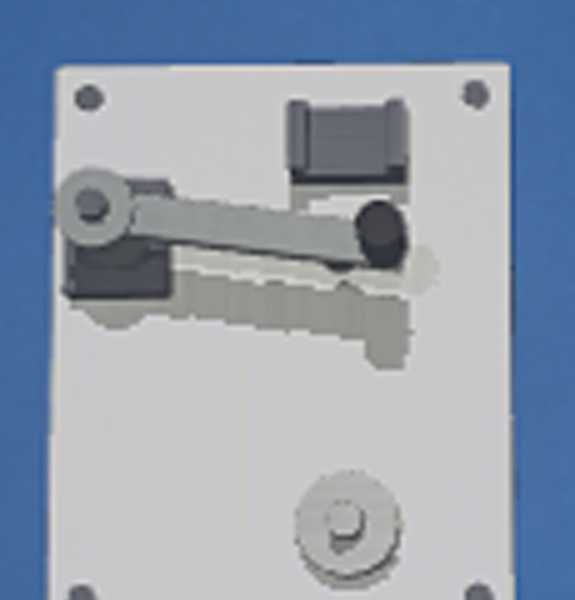

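View pics/c2.png

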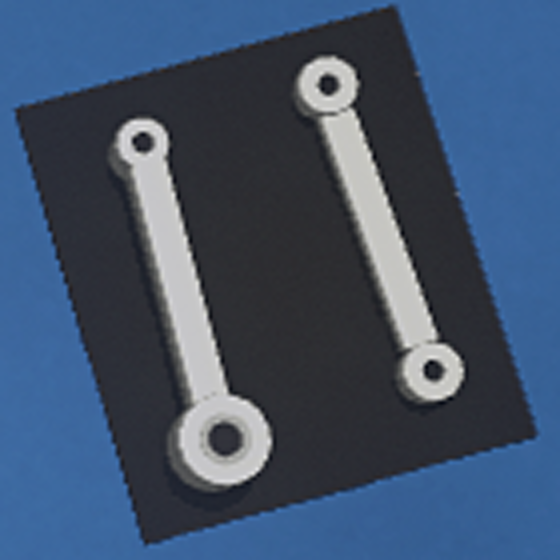

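Run:
```python
from h import *
import pickle
d=pickle.load(open('top0.pkl','rb'))
A=lambda u,v,z:onz(d,225-.5+(u+.5)/5,150-.5+(v+.5)/5,z)
B=lambda u,v,z:onz(d,380-.5+(u+.5)/4,130-.5+(v+.5)/4,z)
L=lambda n,p:print(n,np.round(p,4))
pin=A(346,518,.05);L('pin',pin);L('seat',A(348,523,.032));sad=A(349,143,.034);L('saddle',sad)
L('dist',np.linalg.norm((sad-pin)[:2]))
TL=A(57,66,.012);TR=A(510,64,.012);L('TL',TL);L('TR',TR)
e=(TL-TR)[:2];print('yaw from edge',np.degrees(np.arctan2(-e[0],e[1])),np.linalg.norm(e),'from pin-saddle',np.degrees(np.arctan2(*(sad-pin)[1::-1])))
L('pivot.09',A(95,205,.09));L('knobtop',A(379,221,.122))
b=B(225,439,.04);t=B(143,141,.037);L('boss',b);L('tail',t)
v=(t-b)[:2];n=np.linalg.norm(v);u=v/n;print(n,'yaw',np.degrees(np.arctan2(v[1],v[0])),'bal',b[:2]+u*.05)
s=ctrl.read_state();print(s['ee_pos'])
```

```text
pin [0.4813 0.0859 0.05  ]
seat [0.4809 0.0862 0.032 ]
saddle [0.644  0.0828 0.034 ]
dist 0.1628
TL [0.6881 0.2121 0.012 ]
TR [0.683  0.0128 0.012 ]
yaw from edge -1.4458440572376579 0.1993723682545435 from pin-saddle -1.0871560597057939
pivot.09 [0.6072 0.1826 0.09  ]
knobtop [0.5903 0.0661 0.122 ]
boss [ 0.5035 -0.2102  0.04  ]
tail [ 0.6649 -0.1761  0.037 ]
0.16496124799946413 yaw 11.912547684616198 bal [ 0.55237613 -0.19983629]
[0.16093785 0.57772475 0.2102    ]
```

Candidates: the aluminium lever, with its boss at (435,240) and tail at (415,166); the plain link, (461,151)–(488,223), with two equal eyes; and the brown lever at (449,386), which is a decoy. I choose the one at (435,240). The crop shows a big boss with a steel bush and a small tail. The clamp knob is at (301,197) and the pin at (294,255). First I move above the knob.

Call:
{"method": "apply_moves", "body": {"translation": [[-0.022, 0.032, 0], [-0.022, 0.032, 0], [-0.022, 0.032, 0], [-0.022, 0.032, 0], [-0.022, 0.032, 0], [-0.022, 0.032, 0], [-0.022, 0.032, 0], [-0.022, 0.032, 0], [-0.022, 0.032, 0], [-0.022, 0.032, 0]], "roll": [0, 0, 0, 0, 0, 0, 0, 0, 0, 0]}}

```text
time_s: 1.15
ee_pos: [0.411, 0.2788, 0.2107]
orientation: [[0.268, 0.963, 0.0], [0.963, -0.268, 0.0], [0.0, 0.0, -1.0]]
force: [0.3, -0.1, 0.9]
gripper_width: 0.0858
```

Call:
{"method": "apply_moves", "body": {"translation": [[-0.023, 0.033, 0], [-0.023, 0.033, 0], [-0.023, 0.033, 0], [-0.023, 0.033, 0], [-0.023, 0.033, 0], [-0.023, 0.033, 0], [-0.021, 0.033, 0], [0, 0, 0]], "roll": [0, 0, 0, 0, 0, 0, 0, 0]}}

```text
time_s: 1.95
ee_pos: [0.592, 0.0613, 0.2093]
orientation: [[0.272, 0.962, -0.001], [0.962, -0.272, -0.001], [-0.001, -0.001, -1.0]]
force: [-0.1, -0.2, 0.2]
gripper_width: 0.0858
```

Run:
```python
from h import *
import pickle
for n in('wrist','side'):
    d=cam(n); cv2.imwrite(f'pics/{n}1.png',d['frame']); pickle.dump(d,open(n+'1.pkl','wb'))
    print(n,proj(d,[.590,.065,.122]),proj(d,[.590,.065,.082]))
s=ctrl.read_state();print(s['time_s'],s['ee_pos'],s['orientation'],s['qpos'])
```

```text
wrist [327.95973284 239.38494543] [327.25959175 226.17271906]
side [344.47218589 198.69927338] [344.49214652 215.64205011]
2.05 [0.59003549 0.06441777 0.21011284] [[ 2.69848026e-01  9.62901945e-01 -1.37392292e-03]
 [ 9.62902923e-01 -2.69847663e-01  4.46785584e-04]
 [ 5.94608186e-05 -1.44351861e-03 -9.99998956e-01]] [-1.11541043e-01  8.60162424e-02  7.68618188e-02  1.56305702e+00
  2.91077926e-04  1.61693907e-01]
```

View pics/wrist1.png

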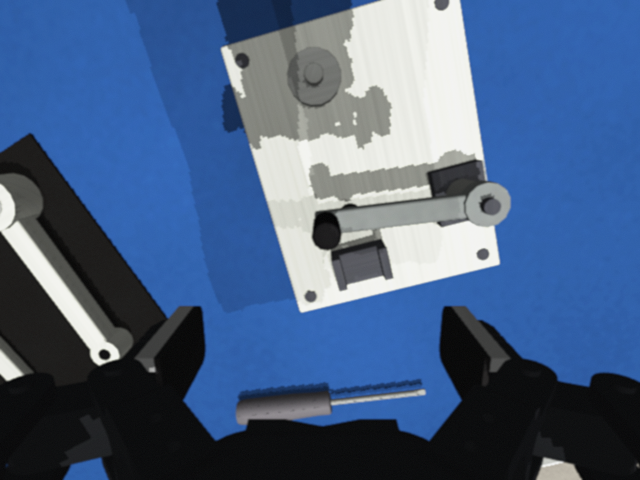

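The wrist view shows the knob at (326,230), within a pixel or two of the projection. The pin is at (314,73) and the saddle at (360,263). Next: descend and grip the knob lightly.

Call:
{"method": "apply_moves", "body": {"translation": [[0, 0, 0.03], [0, 0, 0.03], [0, 0, 0.03], [0, 0, 0.02], [0, 0, 0.01], [0, 0, 0]], "roll": [0, 0, 0, 0, 0, 0]}}

```text
time_s: 2.65
ee_pos: [0.5888, 0.066, 0.0898]
orientation: [[0.267, 0.964, -0.002], [0.964, -0.267, 0.0], [-0.0, -0.002, -1.0]]
force: [-1.0, -0.2, 0.8]
gripper_width: 0.0856
```

Call:
{"method": "apply_moves", "body": {"translation": [[0, 0, 0], [0, 0, 0], [0, 0, 0], [0, 0, 0], [0, 0, 0], [0, 0, 0], [0, 0, 0], [0, 0, 0]], "roll": [0, 0, 0, 0, 0, 0, 0, 0], "fingers": 0.9, "squeeze": 20}}

```text
time_s: 3.45
ee_pos: [0.5904, 0.0646, 0.0914]
orientation: [[0.269, 0.963, 0.001], [0.963, -0.269, -0.001], [-0.0, 0.001, -1.0]]
force: [-2.0, -2.6, 4.9]
gripper_width: 0.0188
```

Run:
```python
from h import *
d=cam('wrist'); cv2.imwrite('pics/wrist2.png',d['frame'])
s=ctrl.read_state();print(s['time_s'],s['ee_pos'],s['orientation'],s['gripper_width'],s['force'])
# arc plan
R=s['orientation'];p=np.array([.6083,.1832]);fy=np.radians(-1.3)
k=s['ee_pos'][:2]-p; a0=np.arctan2(k[1],k[0]); r=np.linalg.norm(k); print('r',r,'theta',np.degrees(-np.pi/2+fy-a0))
e=-np.pi/2+fy-np.radians(93); 
if a0>0:a0-=2*np.pi
pts=[p+r*np.array([np.cos(a),np.sin(a)]) for a in np.linspace(a0,e,21)]
for i in range(20):
    dx=np.r_[pts[i+1]-pts[i],0]; print(np.round((np.array(R).T@dx)*1000,1))
```

```text
3.5 [0.59047504 0.06458124 0.09141625] [[ 2.68727179e-01  9.63215916e-01  8.95443562e-04]
 [ 9.63216256e-01 -2.68726670e-01 -6.49302899e-04]
 [-3.84789320e-04  1.03699113e-03 -9.99999388e-01]] 0.018671433327753825 [-0.70012816 -3.26044275  4.73239033]
r 0.11995056842343298 theta 7.245952456368408
[-0.8 -8.9 -0. ]
[-0.1 -9.  -0. ]
[ 0.6 -9.  -0. ]
[ 1.2 -8.9 -0. ]
[ 1.9 -8.8 -0. ]
[ 2.6 -8.6 -0. ]
[ 3.2 -8.4 -0. ]
[ 3.8 -8.1 -0. ]
[ 4.4 -7.8 -0. ]
[ 5.  -7.5 -0. ]
[ 5.5 -7.1 -0. ]
[ 6.  -6.6 -0. ]
[ 6.5 -6.2 -0. ]
[ 7.  -5.7 -0. ]
[ 7.4 -5.1 -0. ]
[ 7.7 -4.6 -0. ]
[ 8. -4. -0.]
[ 8.3 -3.4 -0. ]
[ 8.5 -2.7 -0. ]
[ 8.7 -2.1 -0. ]
```

View pics/wrist2.png

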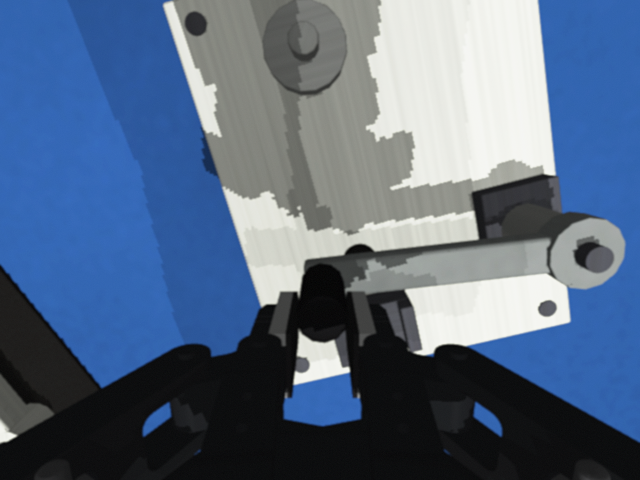

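The knob at (322,300) sits between the pads and the opening is 19 mm. Now I swing the arm along the arc.

Call:
{"method": "apply_moves", "body": {"translation": [[-0.0008, -0.0089, 0], [-0.0001, -0.009, 0], [0.0006, -0.009, 0], [0.0012, -0.0089, 0], [0.0019, -0.0088, 0], [0.0026, -0.0086, 0], [0.0032, -0.0084, 0], [0.0038, -0.0081, 0], [0.0044, -0.0078, 0], [0.005, -0.0075, 0]], "roll": [0, 0, 0, 0, 0, 0, 0, 0, 0, 0]}}

```text
time_s: 4.5
ee_pos: [0.5116, 0.1066, 0.0911]
orientation: [[0.27, 0.963, -0.004], [0.963, -0.27, -0.006], [-0.006, -0.002, -1.0]]
force: [-14.5, -14.8, 14.8]
gripper_width: 0.0186
```

Call:
{"method": "apply_moves", "body": {"translation": [[0.0055, -0.0071, 0], [0.006, -0.0066, 0], [0.0065, -0.0062, 0], [0.007, -0.0057, 0], [0.0074, -0.0051, 0], [0.0077, -0.0046, 0], [0.008, -0.004, 0], [0.0083, -0.0034, 0], [0.0085, -0.0027, 0], [0.0087, -0.0021, 0]], "roll": [0, 0, 0, 0, 0, 0, 0, 0, 0, 0]}}

```text
time_s: 5.5
ee_pos: [0.4878, 0.193, 0.0907]
orientation: [[0.269, 0.963, 0.0], [0.963, -0.269, 0.0], [0.0, 0.0, -1.0]]
force: [0.5, -2.7, 0.8]
gripper_width: 0.0186
```

Run:
```python
from h import *
d=cam('wrist'); cv2.imwrite('pics/wrist3.png',d['frame'])
s=ctrl.read_state();print(s['time_s'],s['ee_pos'],s['gripper_width'],s['force'])
k=np.array(s['ee_pos'][:2])-[.6083,.1832];print(np.linalg.norm(k),np.degrees(np.arctan2(-k[0],-k[1]))-1.3)
```

```text
5.55 [0.48818629 0.19403308 0.09065924] 0.018639536440809085 [-0.67150251  1.12530587  0.41309894]
0.12060124244514242 93.85357245397263
```

View pics/wrist3.png

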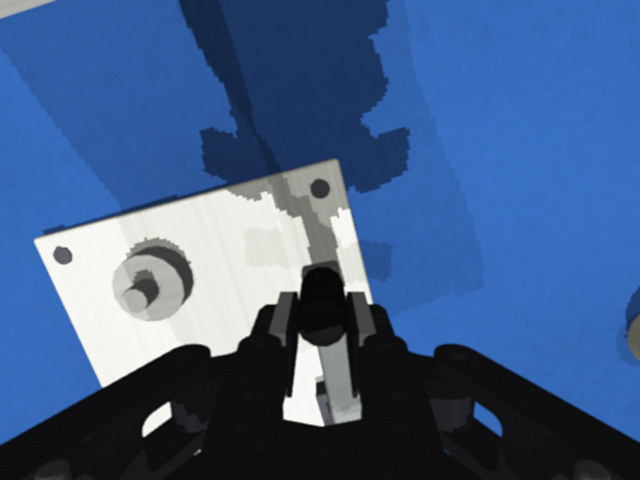

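Arm at about 94°. Release, rise, and go over to the lever.

Call:
{"method": "apply_moves", "body": {"translation": [[0, 0, 0], [0, 0, 0], [0, 0, 0], [0, 0, 0], [0, 0, 0], [0, 0, -0.03], [0, 0, -0.03], [0, 0, -0.03], [0, 0, -0.03], [0, 0, 0]], "roll": [0, 0, 0, 0, 0, 0, 0, 0, 0, 0], "fingers": 0}}

```text
time_s: 6.55
ee_pos: [0.49, 0.1926, 0.2154]
orientation: [[0.269, 0.963, 0.006], [0.963, -0.269, 0.001], [0.003, 0.006, -1.0]]
force: [-0.5, -0.0, -0.5]
gripper_width: 0.0853
```

Call:
{"method": "apply_moves", "body": {"translation": [[-0.03, 0.014, 0], [-0.03, 0.014, 0], [-0.03, 0.014, 0], [-0.03, 0.014, 0], [-0.03, 0.014, 0], [-0.03, 0.014, 0], [-0.03, 0.014, 0], [-0.03, 0.014, 0], [-0.03, 0.014, 0], [-0.03, 0.014, 0]], "roll": [0, 0, 0, 0, 0, 0, 0, 0, 0, 0]}}

```text
time_s: 7.55
ee_pos: [0.5422, -0.1355, 0.2101]
orientation: [[0.269, 0.963, -0.0], [0.963, -0.269, 0.0], [0.0, -0.001, -1.0]]
force: [0.2, -0.4, 0.4]
gripper_width: 0.0852
```

Call:
{"method": "apply_moves", "body": {"translation": [[-0.031, 0.014, 0], [-0.031, 0.014, 0], [0, 0, 0], [0, 0, 0], [0, 0, 0], [0, 0, 0], [0, 0, 0], [0, 0, 0]], "roll": [0, 0, -7, -7, -7, -6.5, 0, 0]}}

```text
time_s: 8.35
ee_pos: [0.5526, -0.2013, 0.2103]
orientation: [[-0.203, 0.979, -0.0], [0.979, 0.203, 0.0], [0.0, -0.0, -1.0]]
force: [-0.3, 0.8, 0.2]
gripper_width: 0.0855
```

Run:
```python
from h import *
import pickle
for n in('wrist','top'):
    d=cam(n); cv2.imwrite(f'pics/{n}4.png',d['frame']); pickle.dump(d,open(n+'4.pkl','wb'))
    print(n,proj(d,[.5035,-.2102,.04]),proj(d,[.6649,-.1761,.037]),proj(d,[.5524,-.1998,.034]))
s=ctrl.read_state();print(s['time_s'],s['ee_pos'],s['orientation'],s['force'])
```

```text
wrist [324.04483554 159.9072205 ] [324.29225192 337.8040012 ] [324.17504952 217.78504468]
top [435.89436534 239.35204199] [415.37120496 164.85754927] [429.05360252 216.8185048 ]
8.45 [ 0.55266344 -0.20130399  0.21053654] [[-2.04169676e-01  9.78935499e-01 -1.77984629e-04]
 [ 9.78935484e-01  2.04169712e-01  2.14499372e-04]
 [ 2.46320121e-04 -1.30441202e-04 -9.99999961e-01]] [ 0.62788642  0.81874227 -0.23117787]
```

View pics/wrist4.png

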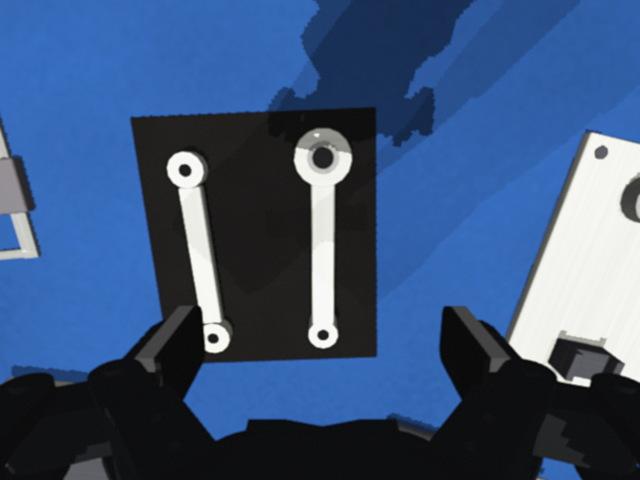

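View pics/top4.png

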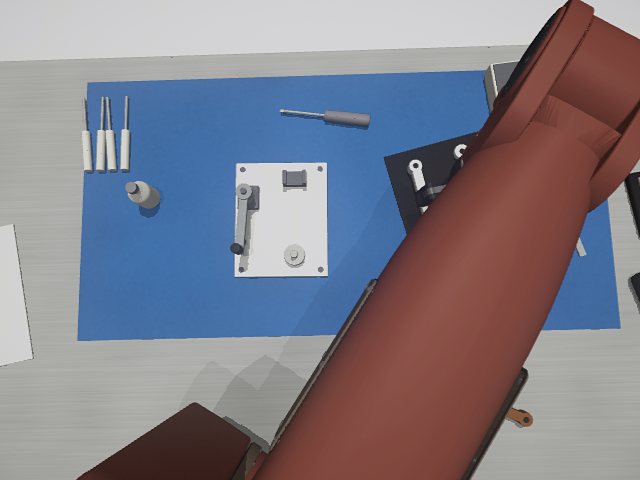

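The clamp arm now lies back, with the knob at (237,248) in the top view. In the wrist view the lever's boss is at (323,157) and the tail at (323,335), within 3 px of prediction. Descend and grip.

Call:
{"method": "apply_moves", "body": {"translation": [[0.001, -0.0015, 0.03], [0, 0, 0.03], [0, 0, 0.03], [0, 0, 0.03], [0, 0, 0.03], [0, 0, 0.02], [0, 0, 0.015], [0, 0, 0.01], [0, 0, 0.004], [0, 0, 0]], "roll": [0, 0, 0, 0, 0, 0, 0, 0, 0, 0]}}

```text
time_s: 9.45
ee_pos: [0.5512, -0.2007, 0.0119]
orientation: [[-0.206, 0.978, 0.0], [0.978, 0.206, 0.0], [-0.0, 0.0, -1.0]]
force: [0.7, -1.0, 0.1]
gripper_width: 0.0855
```

Call:
{"method": "apply_moves", "body": {"translation": [[0, 0, 0], [0, 0, 0], [0, 0, 0], [0, 0, 0], [0, 0, 0], [0, 0, 0], [0, 0, 0], [0, 0, 0], [0, 0, 0], [0, 0, 0]], "roll": [0, 0, 0, 0, 0, 0, 0, 0, 0, 0], "fingers": 1, "squeeze": 70}}

```text
time_s: 10.45
ee_pos: [0.5513, -0.2009, 0.0124]
orientation: [[-0.207, 0.978, 0.001], [0.978, 0.207, -0.0], [-0.001, 0.001, -1.0]]
force: [-1.6, 0.0, 5.7]
gripper_width: 0.0148
```

Run:
```python
from h import *
import pickle
d=cam('wrist'); cv2.imwrite('pics/wrist5.png',d['frame']); pickle.dump(d,open('wrist5.pkl','wb'))
s=ctrl.read_state();print(s['time_s'],s['ee_pos'],s['orientation'],s['gripper_width'],s['force'],s['wrist_torque'])
```

```text
10.5 [ 0.55134527 -0.20094677  0.01244436] [[-2.06627765e-01  9.78419417e-01  6.40723666e-04]
 [ 9.78419420e-01  2.06628103e-01 -5.14796252e-04]
 [-6.36078165e-04  5.20525279e-04 -9.99999662e-01]] 0.014979525007928766 [-2.14117779  0.33426087  4.91915273] [ 0.05030465  0.3630785  -0.03254105]
```

View pics/wrist5.png

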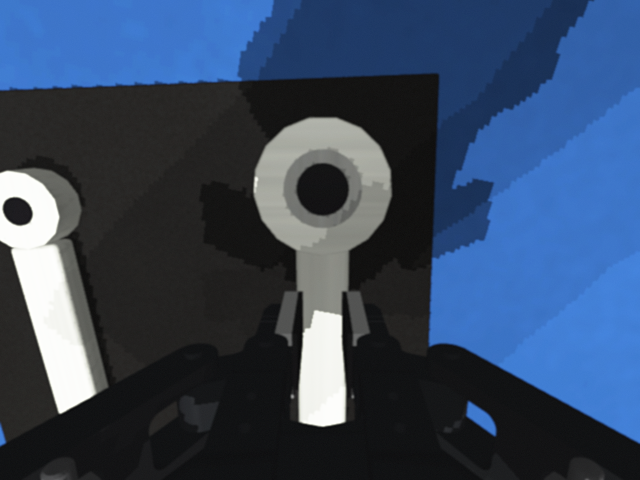

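The fingers straddle the bar, with the boss bore at (323,188). Lift and check.

Call:
{"method": "apply_moves", "body": {"translation": [[0, 0, -0.005], [0, 0, -0.01], [0, 0, -0.015], [0, 0, -0.02], [0, 0, -0.02], [0, 0, -0.02], [0, 0, -0.02], [0, 0, -0.01], [0, 0, 0], [0, 0, 0]], "roll": [0, 0, 0, 0, 0, 0, 0, 0, 0, 0]}}

```text
time_s: 11.5
ee_pos: [0.5509, -0.2005, 0.1313]
orientation: [[-0.207, 0.978, -0.0], [0.978, 0.207, 0.0], [0.0, -0.0, -1.0]]
force: [0.1, -0.5, -3.2]
gripper_width: 0.0144
```

Run:
```python
from h import *
import pickle
d5=pickle.load(open('wrist5.pkl','rb'))
b5=onz(d5,322.5,188,.04);print('boss at grasp',b5,'grasp dist',np.linalg.norm(b5[:2]-[.5513,-.2009]))
for n in('wrist','side'):
    d=cam(n); cv2.imwrite(f'pics/{n}6.png',d['frame']); pickle.dump(d,open(n+'6.pkl','wb'))
s=ctrl.read_state();print(s['time_s'],s['ee_pos'],s['orientation'],s['gripper_width'],s['force'],s['wrist_torque'])
```

```text
boss at grasp [ 0.50140284 -0.21162391  0.04      ] grasp dist 0.05103654629719437
11.6 [ 0.55045675 -0.20026127  0.13047128] [[-0.20668179  0.97840695 -0.00157139]
 [ 0.97840709  0.20668372  0.0011825 ]
 [ 0.00148175 -0.00129306 -0.99999807]] 0.01480782382609604 [-0.16733277 -0.33457596 -4.82873205] [ 0.03947823  0.03160441 -0.02385117]
```

View pics/wrist6.png

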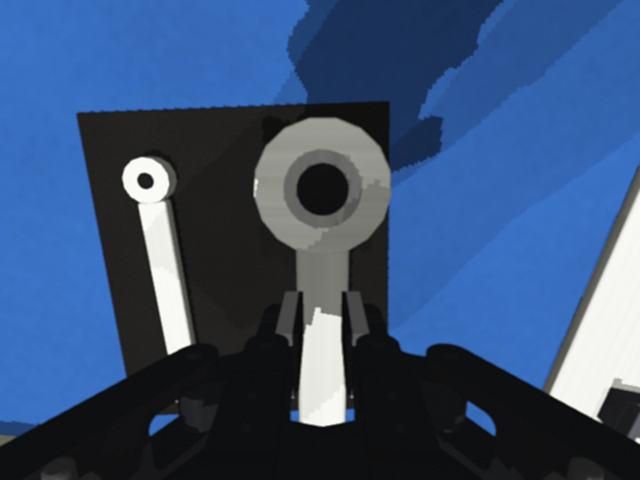

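View pics/side6.png

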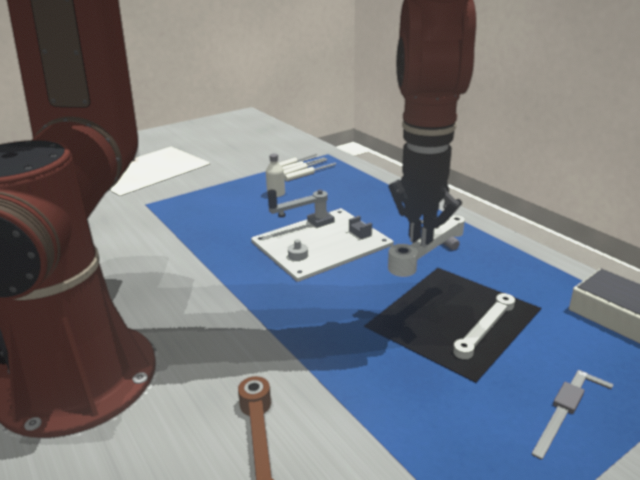

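Lifted level: the boss bore is still at (322,188) in the wrist view and the side view shows the lever horizontal. Carry it to the fixture.

Call:
{"method": "apply_moves", "body": {"translation": [[0.01, 0.0015, 0], [0.02, 0.003, 0], [0.025, 0.0035, 0], [0.025, 0.0035, 0], [0.025, 0.0035, 0], [0.025, 0.0035, 0], [0.025, 0.0035, 0], [0.025, 0.0035, 0], [0.025, 0.0035, 0], [0.025, 0.0035, 0]], "roll": [0, 0, 0, 0, 0, 0, 0, 0, 0, 0]}}

```text
time_s: 12.6
ee_pos: [0.5343, 0.0337, 0.1316]
orientation: [[-0.208, 0.978, -0.0], [0.978, 0.208, 0.001], [0.001, -0.0, -1.0]]
force: [1.5, 0.0, -4.5]
gripper_width: 0.0147
```

Call:
{"method": "apply_moves", "body": {"translation": [[0.025, 0.0035, 0], [0.018, 0.003, 0], [0.01, 0.0018, 0], [0, 0, 0], [0, 0, 0], [0, 0, 0], [0, 0, 0], [0, 0, 0], [0, 0, 0], [0, 0, 0]], "roll": [0, 0, 0, 2, 3, 3, 3, 2.2, 0, 0]}}

```text
time_s: 13.6
ee_pos: [0.5322, 0.0849, 0.1317]
orientation: [[0.021, 1.0, -0.0], [1.0, -0.021, 0.0], [0.0, -0.0, -1.0]]
force: [1.3, -0.2, -4.3]
gripper_width: 0.0148
```

Run:
```python
from h import *
import pickle
for n in('wrist','side','top'):
    d=cam(n); cv2.imwrite(f'pics/{n}7.png',d['frame']); pickle.dump(d,open(n+'7.pkl','wb'))
s=ctrl.read_state();print(s['time_s'],s['ee_pos'],s['orientation'],s['gripper_width'],s['force'])
```

```text
13.75 [0.53239225 0.08474549 0.13178535] [[ 2.14558223e-02  9.99769797e-01  2.62149637e-06]
 [ 9.99769794e-01 -2.14558225e-02  8.16292524e-05]
 [ 8.16667075e-05  8.69470152e-07 -9.99999997e-01]] 0.015017029241974868 [ 0.34695226 -0.54960191 -3.64508054]
```

View pics/wrist7.png

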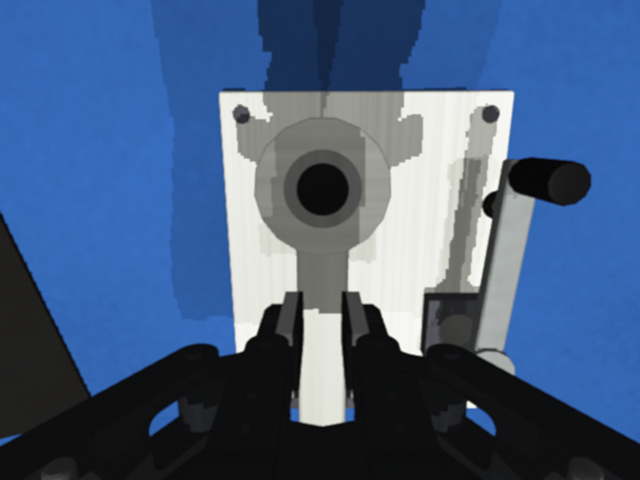

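View pics/side7.png

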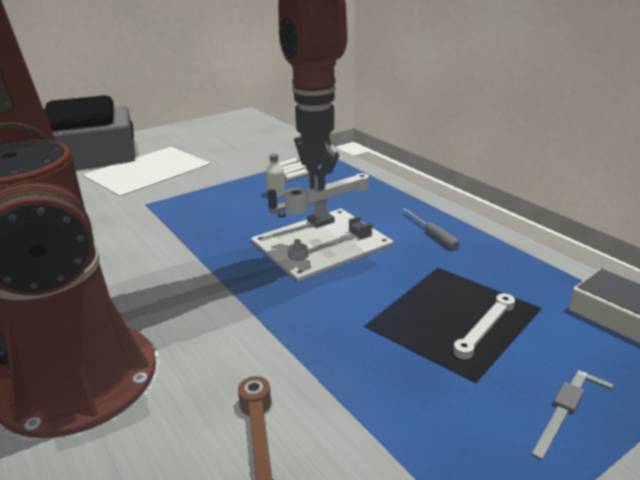

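View pics/top7.png

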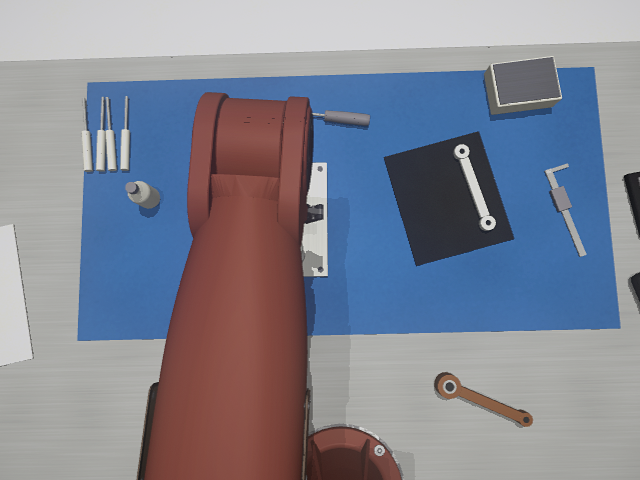

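Aligned. Lower by 23 mm so the boss underside comes to about 100 mm, then verify.

Call:
{"method": "apply_moves", "body": {"translation": [[0, 0, 0.004], [0, 0, 0.005], [0, 0, 0.005], [0, 0, 0.005], [0, 0, 0.004], [0, 0, 0], [0, 0, 0], [0, 0, 0], [0, 0, 0], [0, 0, 0]], "roll": [0, 0, 0, 0, 0, 0, 0, 0, 0, 0]}}

```text
time_s: 14.75
ee_pos: [0.5326, 0.0846, 0.109]
orientation: [[0.022, 1.0, 0.0], [1.0, -0.022, 0.0], [0.0, 0.0, -1.0]]
force: [-0.3, 0.2, -4.3]
gripper_width: 0.0147
```

Run:
```python
from h import *
s=ctrl.read_state();print(s['time_s'],s['ee_pos'],s['orientation'][:,1],s['gripper_width'],s['force'],s['wrist_torque'],np.abs(s['joint_velocities']).max())
w=cam('wrist');zt=s['ee_pos'][2]-.0084+.036
print('boss by wrist',onz(w,322.5,188,zt))
d=cam('side');f=d['frame']
cv2.imwrite('pics/side8.png',cv2.resize(f[150:290,240:400],None,fx=5,fy=4.2857,interpolation=cv2.INTER_CUBIC));cv2.imwrite('pics/wrist8.png',w['frame'])
x0,u=np.array([.481,.0861]),np.array([.99974,-.0227])
for n,p in(('boss top',[*x0,.136]),('tail top',[*(x0+.165*u),.133]),('pin top',[*x0,.05]),('saddle',[*(x0+.165*u),.032])):
    q=proj(d,p);print(n,(q-[240,150])*[5,4.2857])
```

```text
14.75 [0.53264536 0.08462692 0.10900744] [ 9.99752751e-01 -2.22322475e-02  4.06090922e-04] 0.014735864024547816 [-0.30481283  0.2391068  -4.32043386] [-0.01201454 -0.0217543  -0.07891269] 0.0012458721894286638
boss by wrist [0.48169849 0.08537939 0.13660744]
boss top [274.95626397 227.22666967]
tail top [601.95274792 147.93441332]
pin top [283.79548645 385.63623358]
saddle [599.15514308 324.43192303]
```

View pics/side8.png

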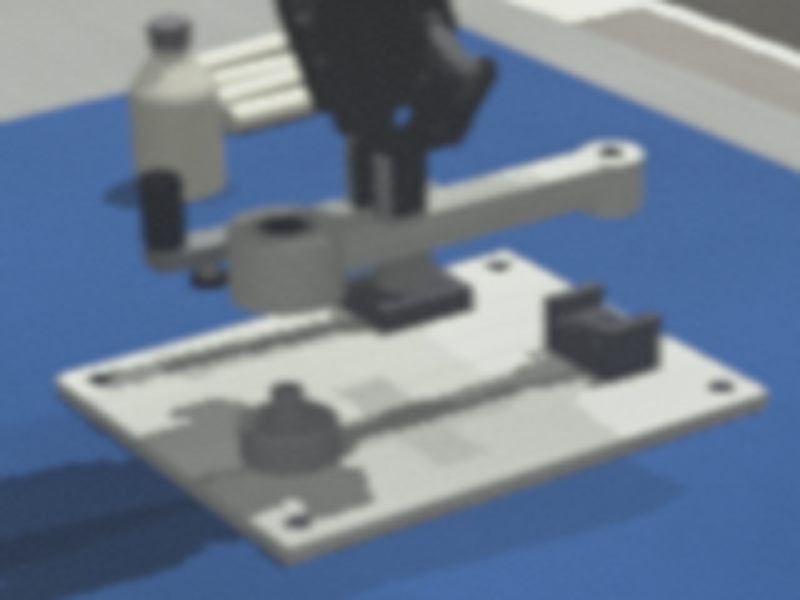

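View pics/wrist8.png

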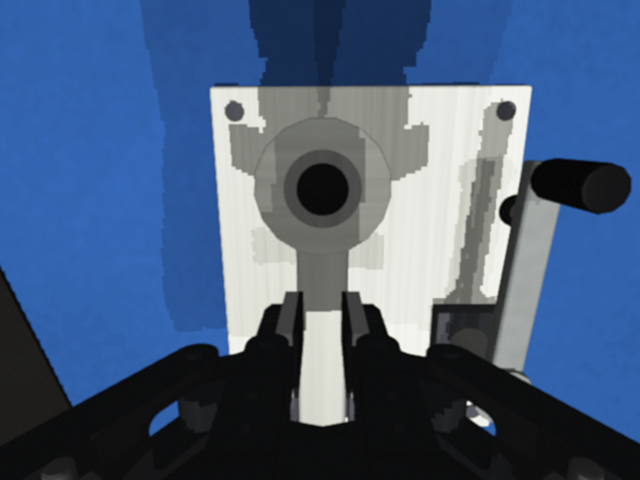

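The side view shows the lever level, with the bore at (285,224) in the crop above the pin at (287,388), and the tail at (611,151) above the saddle. All offsets are about 2–4 mm. Hand in.

```bash
python3 -c "
from plant import ctrl
print(ctrl.close_job())"
```

```text
the job is handed in; nothing more can be done
None
```

The job is handed in with the lever held over the fixture. The run took about 15 s of the 64 s allowed, and no verdict was reported.

**Clamp arm:** I gripped the knob lightly and swung it to about 94° (1.6 rad). The later pictures show it staying there.

**Lever grip:** I gripped the aluminium lever about 51 mm from the boss axis, 1 mm off its balance point. It lifted level.

**Final checks:**
- **Boss position:** about (0.482, 0.085) by the wrist camera, against the pin at (0.481, 0.086). The side view puts the boss and tail up to about 4 mm from where I expected them, well inside the limits.
- **Height and steadiness:** the underside is about 50 mm above the pin top. This comes from the tool height at the grip, not a direct measurement. Joint speeds were near zero.
- **Contact:** the side view shows the lever clear of the fixture. The measured force, about 4.3 N down, is the lever's own weight.
- **Bystanders:** the link, screwdriver and bottle looked unmoved in the pictures; I did not measure them.

**Disagreements:** the wrist and top cameras differed by 2–3 mm on the lever's position. The gripper read 15 mm on the 20 mm bar, which I took to be the pads giving under the 70 N squeeze. It also read 19 mm on the 20 mm knob.

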